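# Zero a depth probe against a gauge block

### The arm

A 6-joint arm with a two-finger parallel gripper is mounted at the origin on a cart in front of the work surface, level with it; the furniture and walls round the work are solid. World frame = base frame: x ahead of the robot, y to its left, z up, the work surface at z = 0. Lengths are in m, angles in rad, forces in N, time in s.
With the tool pointing down it reaches from about 0.275 to 0.85 m from the base axis. Payload 5.2 kg.
Tool frame: the origin (TCP) lies at the very end of the fingers, on their centre line; the grasp point (between the pads) lies 19 mm behind it; z points along the fingers, y is the line along which they close (so a half turn about z gives the same grasp; the last joint's range is limited). The gripper opens to 85 mm and grips with 20 to 120 N. Pads are 22 mm wide; open, the fingers measure 114 mm over their backs; the gripper's body (76 mm by 85 mm) begins 54 mm behind the grasp point. The pads swing forward as they close: fully open they stand 13 mm farther back than shut.
Start: joints at [-1.498, 0.259, 1.535, -0, 1.348, -0.203], TCP at [0.15, -0.529, 0.231] pointing down, gripper open.
Joint ranges: [-3.14, 3.14], [-0.91, 2.08], [0.19, 2.58], [-1.22, 4.36], [0.22, 2.71], [-3.12, 3.12]. Speed limits (rad/s): [2.57, 2.57, 3.14, 3.14, 3.14, 3.14].

### API

Orientations are given as [roll, pitch, yaw] about the fixed x, y, z axes, in that order (R = Rz(yaw) Ry(pitch) Rx(roll)).
In Python, from station import * gives the robot as it stands.
- The arm moves only by the tool move_arm, never from a script. Its argument "moves" is one flat list of numbers, 5 for each row, row after row: the finger opening in mm, from 0 to 85.4, then the shift along the world's x, y, z normalised to -1 to 1, where 1 is 0.4 m, then the turn about the world's z normalised to -1 to 1, where 1 is 30 degrees. A call has 1 to 10 rows; each row shifts and turns the commanded pose from where the row before left it; what a row does not reach is not made up. A row lasts 1/10 s, in which the tool goes at most 50 mm and 8.59 degrees, less where a joint would pass 70% of its speed; a pose out of reach is approached as far as the arm can. A call with a number of a shift or a turn outside -1 to 1 is refused whole. A call with a gripper value outside its range is refused whole. The fingers move at their own pace and stop on an object; "grip_force" is the grip in N (left out, the last holds). Time passes only in rows, so rows that do not move let the fingers close. It gives the time, the measured TCP pose, the force, the opening and the grip force at its end, in the units of the state.
- get_obs(): the state, without advancing time (a new reading comes with each control period).
- capture(name): name is "scene" or "top" or "wrist"; returns (picture, depth): 384x512x3 uint8, red, green, blue; 384x512 float32, m along the optical axis (not along the pixel's ray), 0 where there is no reading.
- camera_model(name): a dict with "fx", "fy", "cx", "cy" (pixels), "R" (3x3) and "t" (3): a world point X has camera coordinates R X + t; the wrist camera has in their place "mount" (4x4, takes a point from camera to tool coordinates, whose origin is the TCP and whose axes are the flange's). Camera axes: x right, y down, z forward; pixel columns grow to the right and rows downward; lengths in m; the calibration is good to about 2 mm. A picture is of the moment at which its call begins: read the wrist's pose just before it. camera_model takes no time and is no camera call.
- sign_off(): hands the job in; it is judged then, once.
Trained networks look in the newest picture that a camera, given by its name, has taken for a name from the list of things; names that differ only in an ending like _2 or _b are one class to them, and where a whole thing is asked for, a point or a joint stands for the part that bears it (a point fixed in the world has none). Each returns a list of dicts, best first, with "confidence" (0 to 1); they miss things now and then, are a little off and sometimes report something else, mostly with a low value. They report only what shows in the picture. A call takes as long as a camera call. They do not tell look-alikes from the thing itself.
- spot_in(camera, query): "position" ([x, y, z] in m, in the coordinates of the camera as it stood for that picture, good to about 4 mm: the middle of the surface that is visible of it).
The state is a dict: "time_s": time; "joints": joint angles; "dq": joint speeds; "joint_efforts": joint torques, N m; "position": TCP position; "tool_rot": TCP orientation; "ft_force": force on the tool from outside, world axes, zero at the start; "ft_torque": the same for the moment, N m; "gripper_width": opening from 0.0 (shut) to 1.0 (fully open); "grasp_force": force on a finger pad.
Only numpy, scipy, OpenCV 4.12 (cv2) and the standard library are available. Lean on these libraries where they do the work, as an engineer would, in place of code of your own. Each camera call takes 0.05 s, during which the arm holds its last target. There are 200 camera calls.

### The job

Zero-set the depth probe: it stands loose between the open jaws of the little vice, so first turn the crank clockwise until the front jaw has clamped it and the crank comes up solid. Then take the largest gauge block (upright as it stands, leaving the two smaller blocks alone), and press it down centrally on the probe's sprung tip until the tip is fully in and the block sits flat and firm on the round steel measuring face. Finish like that: the program ends while the robot still grips the block and keeps it pressed against the face with steady, moderate force, never ramming the probe.

Things in the scene. Friction and masses are not known exactly. Their poses are not given: they have to be found in the camera images.
- setting_block: Black granite block, 125 (x) x 110 (y) x 40 mm high, fixed; origin at the centre of its underside, its x axis points away from the robot along the vice screw. On it stands a small steel toolmaker's vice (35 wide, 100 long), jaw tops 76 mm above the desk. The crank overhangs the granite's near edge by 20 mm and more.
- crank_centre (a point): Point on the vice screw's axis (62 mm above the desk, level, parallel to the granite block's x axis) in the plane, square to that axis, of the middle of the crank handle.
- crank_grip (a point): Middle of the black revolving crank handle: a round grip 35 mm long and 15 mm thick that lies parallel to the screw axis and points towards the robot, 32 mm off the axis; it spins freely on its pin and can be pinched from above. The steel crank arm is at its far end, 20 mm behind this point.
- vice_screw (a joint): Angle of vice screw and crank, rad. 0: crank points left as seen from the robot, 0.35 rad below level. Clockwise seen from there (left, over the top, right) decreases it and closes the jaw 6 mm a turn. Starts at -0.6 to 0.6 and turns with 1 or 2 N at the handle; play is taken up at about -2.4; at about -2.95 the screw comes up solid: fully tight. It stays clamped when let go.
- vice_jaw: The vice's sliding front jaw, 34 mm wide; it moves away from the robot as it closes. The fixed jaw is behind the probe.
- probe: Electronic depth probe, loose, stands upright on the bed of the vice between the jaws with about 2 mm of play; grey body 20 (between the jaws) x 26 x 50 mm, small display towards the robot; origin at the centre of its underside, z up along it, 54 mm above the desk.
- probe_face: Round ground steel measuring face on top of the probe, 30 mm across, 8 mm thick; its origin is at the centre of its underside, 50 mm above the probe's underside. It is the hard stop.
- face_centre (a point): Centre of the measuring face's upper surface (58 mm above the probe's underside, 112 mm above the desk). The brass spring tip, 7.6 mm across, stands 8 mm proud of it here.
- probe_plunger (a joint): How far the spring tip is pushed in, m: 0 free, 0.008 flush with the measuring face. Spring force 1.5 N when free to 5.5 N when flush.
- master_centre (a point): Centre of the largest gauge block, a loose steel block 9 (its x) x 35 (its y) x 20 mm (its z, height), about 50 g, standing on its 9 x 35 mm side on the desk (centre 10 mm up). Grip it across the 9 mm, in its upper half, so that the fingertips stay above the measuring face when its underside sits on it.
- master: The same block; origin at the centre of its underside, z up.
- block_a_centre (a point): Centre of a smaller gauge block, loose, 9 x 35 x 12 mm high; to be left alone.
- block_b_centre (a point): Centre of the smallest gauge block, loose, 14 x 30 x 9 mm high; to be left alone.
Mind the look-alikes: they are no part of the job. What is shaped like the master but orange or turquoise is not meant.

How it is judged:
On the way:
1. the vice jaw is tight on the probe (over 6 N) before its tip is touched (contact force between vice_jaw and probe above 6 N and value of joint probe_plunger below 0.002 m), for 0.3 s.
At the end, for the whole second after the job is handed in: The jaw still presses the probe with over 6 N; the spring tip is in by more than 6.8 mm of 8; the gripped gauge block bears on the steel face itself with more than 2 N beyond the spring (and on the whole probe with less than 40 N), upright within 4 degrees and centred within 9 mm (contact force between vice_jaw and probe above 6 N and value of joint probe_plunger above 0.0068 m and contact force between master and probe_face above 2 N and contact force between master and probe below 40 N and contact force between the fingers and master above 2 N and angle between master's own z axis and vertical below 0.07 rad and horizontal distance between master_centre and face_centre below 0.009 m); the arm keeps its last pose, push and grip.
It fails at once if the probe is rammed: more than 60 N from the gauge block (contact force between master and probe above 60 N).
It fails at once if a smaller gauge block is moved by more than 15 mm (distance of any of block_a_centre, block_b_centre from where it was at the start of the episode above 0.015 m).
It also fails if it takes over 72 s, if anything falls off the work surface, if the arm or the gripper's body presses on something with over 40 N, if the wrist force passes 120 N, or if a joint passes its speed limit or range.

## Working session

There is one attempt and no reset: what is moved stays moved. The work goes in short steps, Python scripts to look and compute and a tool call to move; the robot and the scene stay as the last step left them, time stands still between calls to the robot, and variables do not carry over. Pictures are saved under pics/ and viewed, at most 10 in all, crops included, and the job is handed in when it is done.

Besides the shell and the picture viewer there is one more tool, called after "Emit:" by a JSON object that holds its "api" and its "payload", one argument or row to a line. move_arm: Moves the arm, as the interface text tells. Scaled input: -1 to 1 covers 0.4 m each way for a shift and 30 degrees each way for a turn. Its arguments: {"type":"object","properties":{"moves":{"type":"array"},"grip_force":{"type":"number"}},"required":["moves"]}

```bash
mkdir -p pics; cat > h.py <<'E'
from station import *
import numpy as np, cv2
from scipy.spatial.transform import Rotation as Ro
def w(cam,p,o=None):
    m=camera_model(cam); p=np.array(p)
    if cam=="wrist":
        M=np.array(m["mount"]); q=M[:3,:3]@p+M[:3,3]
        return Ro.from_euler('xyz',o["tool_rot"]).apply(q)+o["position"]
    return np.array(m["R"]).T@(p-np.array(m["t"]))
def px(cam,u,v,d,o=None):
    m=camera_model(cam); return w(cam,[(u-m["cx"])/m["fx"]*d,(v-m["cy"])/m["fy"]*d,d],o)
def cloud(cam,dep,o=None):
    m=camera_model(cam); v,u=np.mgrid[:384,:512]
    P=np.stack([(u-m["cx"])/m["fx"]*dep,(v-m["cy"])/m["fy"]*dep,dep],-1).reshape(-1,3)
    if cam=="wrist":
        M=np.array(m["mount"]); Q=P@M[:3,:3].T+M[:3,3]
        return (Ro.from_euler('xyz',o["tool_rot"]).apply(Q)+o["position"]).reshape(384,512,3)
    return ((P-np.array(m["t"]))@np.array(m["R"])).reshape(384,512,3)
E
python3 - <<'E'
from h import *
o=get_obs(); print(o)
for c in ("scene","top"):
    im,d=capture(c); cv2.imwrite(f"pics/{c}0.png",im[:,:,::-1]); np.savez(f"{c}0.npz",im=im,d=d)
    for q in ("setting_block","crank_grip","vice_jaw","probe","probe_face","master","block_a_centre","block_b_centre"):
        for r in spot_in(c,q)[:3]: print(c,q,round(r["confidence"],2),w(c,r["position"]).round(4))
E
```

```text
{'time_s': 0.0, 'joints': array([-1.49777184e+00,  2.59353485e-01,  1.53609568e+00, -1.18469945e-05,
        1.34799093e+00, -2.02814038e-01]), 'dq': array([-0.0008527 , -0.00035932,  0.00090649, -0.00040483, -0.00180441,
        0.00101979]), 'joint_efforts': array([-1.37094376e-03, -4.46036303e+01, -2.90573215e+01, -4.80879880e-04,
        1.18815905e-02, -7.29630926e-06]), 'position': array([ 0.14976622, -0.52866477,  0.23046399]), 'tool_rot': array([-3.13978075e+00, -3.60810877e-04,  2.75840824e-01]), 'ft_force': array([-0.13958217,  0.47769765, -0.10761249]), 'ft_torque': array([ 0.01850469, -0.04128274,  0.00555373]), 'grasp_force': 0.0, 'gripper_width': 0.9964815514007198}
scene setting_block 0.66 [0.4888 0.0146 0.0386]
scene crank_grip 0.73 [0.4434 0.0303 0.0604]
scene crank_grip 0.66 [0.5453 0.031  0.0997]
scene vice_jaw 0.73 [0.5256 0.0237 0.0704]
scene probe 0.75 [0.5411 0.0274 0.0972]
scene master 0.57 [ 0.5613 -0.3997  0.0134]
scene master 0.5 [ 0.471  -0.3855  0.0123]
scene block_a_centre 0.57 [0.5438 0.0264 0.0969]
scene block_b_centre 0.73 [ 0.4055 -0.2902  0.0062]
top setting_block 0.84 [0.5137 0.0247 0.0408]
top crank_grip 0.78 [0.4503 0.0289 0.0598]
top vice_jaw 0.58 [0.5335 0.033  0.075 ]
top probe_face 0.47 [0.553  0.0398 0.1092]
top probe_face 0.18 [ 0.4432 -0.227   0.0153]
top master 0.5 [ 0.494  -0.3129  0.0183]
top master 0.47 [ 0.565  -0.3963  0.0204]
top master 0.45 [ 0.4747 -0.3756  0.0159]
top block_a_centre 0.41 [ 0.4435 -0.2302  0.015 ]
top block_b_centre 0.42 [ 0.4031 -0.2849  0.0111]
```

View pics/scene0.png

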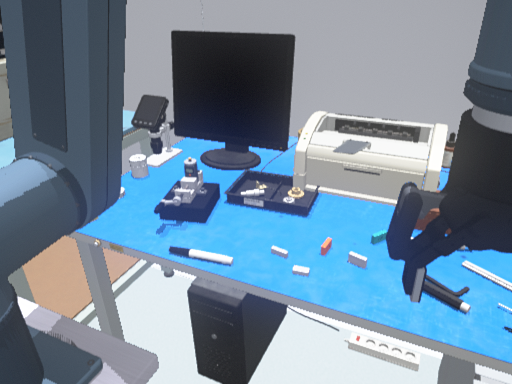

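View pics/top0.png

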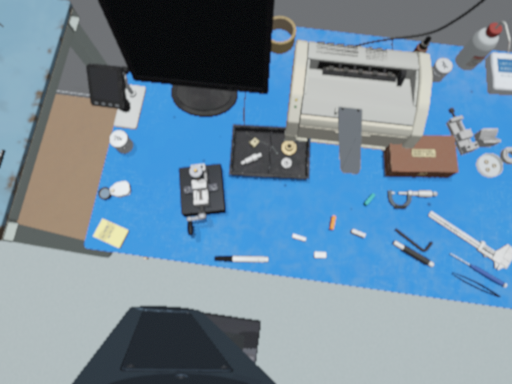

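The scene shows the vice at (190,195), the grey master at (357,259), orange and turquoise look-alikes at (326,245) and (379,236), and the smaller blocks at (279,252) and (301,271). In the top view the crank is at about (191,228), left-down of the vice at (200,190).

```bash
python3 - <<'E'
from h import *
print(np.round(camera_model("wrist")["mount"],3),camera_model("wrist")["fx"])
z=np.load("top0.npz"); im,d=z["im"],z["d"]; C=cloud("top",d)
def rect(mask,name):
    p=C[mask][:,:2].astype(np.float32); print(name,len(p),cv2.minAreaRect(p*1000),np.median(C[mask][:,2]))
g=(C[...,2]>0.03)&(C[...,2]<0.05)&(abs(C[...,0]-.515)<.1)&(abs(C[...,1]-.025)<.1)&(im.max(2)<70)
rect(g,"granite")
for n,(u,v) in dict(master=(358,233),a=(299,237),b=(320,254)).items():
    m=np.zeros(d.shape,bool); m[v-9:v+10,u-11:u+12]=1
    m&=(im[...,0]>120); rect(m,n)
E
```

```text
[[ 0.    -0.96  -0.281  0.072]
 [ 1.     0.    -0.    -0.   ]
 [ 0.    -0.281  0.96  -0.143]
 [ 0.     0.     0.     1.   ]] 329.2682429921491
granite 102 ((527.3775634765625, 29.624530792236328), (115.88105773925781, 100.80709838867188), 13.419999122619629) 0.03938302898700861
master 89 ((479.6501159667969, -380.35528564453125), (40.957061767578125, 15.825936317443848), 74.9439468383789) 0.018505241561593926
a 90 ((447.1460266113281, -231.87496948242188), (39.17827606201172, 15.120267868041992), 80.79029846191406) 0.010043936982275641
b 105 ((411.6486511230469, -288.5601806640625), (20.51978302001953, 33.32304000854492), 7.8269171714782715) 0.007877204818727442
```

Emit:
{"api": "move_arm", "payload": {
  "moves": [85, 0.107, 0.055, 0, -0.1, 85, 0.107, 0.055, 0, -0.1, 85, 0.107, 0.055, 0, -0.1, 85, 0.107, 0.055, 0, -0.1, 85, 0.107, 0.055, 0, -0.1, 85, 0.107, 0.055, 0, 0, 85, 0.107, 0.055, 0, 0, 85, 0, 0, 0, 0]
}}

```text
time_s: 1.7
position: [0.4541, -0.3717, 0.2312]
tool_rot: [-3.14, -0.002, 0.02]
ft_force: [0.2, -0.7, 0.0]
gripper_width: 0.996
grasp_force: 0.0
```

```bash
python3 - <<'E'
from h import *
o=get_obs(); im,d=capture("wrist"); cv2.imwrite("pics/w1.png",im[:,:,::-1]); np.savez("w1.npz",im=im,d=d)
print(o["position"],o["tool_rot"],o["dq"].round(3))
for q in ("master","block_a_centre","block_b_centre"):
    for r in spot_in("wrist",q)[:4]: print(q,round(r["confidence"],2),w("wrist",r["position"],o).round(4))
C=cloud("wrist",d,o)
m=(C[...,2]>0.006)&(C[...,2]<0.03)&(d>0)&(im.max(2).astype(int)-im.min(2)<60)
n,l,s,c=cv2.connectedComponentsWithStats(m.astype(np.uint8))
for i in range(1,n):
    if s[i,4]>150:
        p=C[l==i]; print(s[i],cv2.minAreaRect((p[:,:2]*1000).astype(np.float32)),np.percentile(p[:,2],[10,50,90]))
E
```

```text
[ 0.45412004 -0.3716827   0.23120469] [-3.14049620e+00 -2.33860842e-03  2.01965087e-02] [-0.08  -0.016  0.031 -0.06   0.002 -0.07 ]
master 0.76 [ 0.5667 -0.4009  0.0176]
master 0.61 [ 0.479  -0.3731  0.0211]
master 0.6 [ 0.4968 -0.3139  0.0176]
block_a_centre 0.69 [ 0.4506 -0.2319  0.0098]
block_b_centre 0.69 [ 0.4088 -0.2912  0.0135]
[   0    0  119   21 1191] ((603.9816284179688, -183.67816162109375), (22.13446617126465, 112.26887512207031), 4.420642852783203) [0.02528413 0.02788844 0.02896241]
[ 333    5  130   63 2327] ((584.459228515625, -514.5623779296875), (47.908355712890625, 124.7059097290039), 7.329076290130615) [0.00777118 0.01138    0.01765658]
[434  65  78  57 478] ((530.120849609375, -607.1770629882812), (105.56462097167969, 14.487104415893555), 61.690643310546875) [0.00608606 0.00657931 0.00748656]
[347 119  84  45 520] ((477.0419616699219, -518.8547973632812), (97.17494201660156, 29.749526977539062), 76.35037231445312) [0.00648009 0.00757569 0.00871132]
[243 134  33  17 299] ((476.3755798339844, -378.9404602050781), (35.05367660522461, 9.072495460510254), 75.47312927246094) [0.01865333 0.02000727 0.02098336]
[ 340  148   88   48 1167] ((444.9024963378906, -521.0994873046875), (108.77307891845703, 15.474096298217773), 66.02152252197266) [0.01151223 0.01461312 0.01667058]
[113 160  33  13 287] ((445.5351867675781, -232.62127685546875), (34.71405792236328, 9.422700881958008), 80.02603912353516) [0.00964028 0.01192675 0.01289357]
[168 189  27  15 322] ((409.9883117675781, -290.3568115234375), (15.213789939880371, 30.03092384338379), 6.893240451812744) [0.00800028 0.00898954 0.01002686]
[  0 214  76  19 922] ((375.2953796386719, -118.2947769165039), (15.090839385986328, 90.63917541503906), 6.63554048538208) [0.01021013 0.01416894 0.01595723]
```

View pics/w1.png

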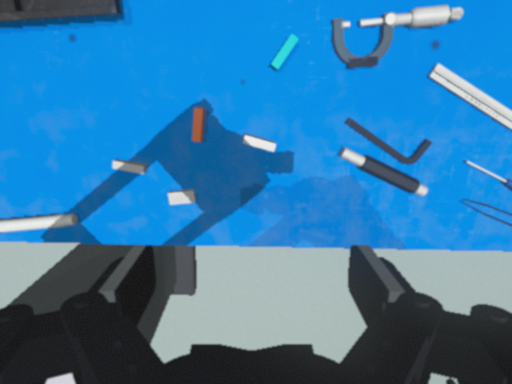

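The wrist view shows the grey master at (260,143), orange at (198,125), turquoise at (284,52), and blocks a and b at (129,166) and (181,198). Now the vice.

Emit:
{"api": "move_arm", "payload": {
  "moves": [85, 0, 0.112, 0, 0, 85, 0, 0.112, 0, 0, 85, 0, 0.112, 0, 0, 85, 0, 0.112, 0, 0, 85, 0, 0.112, 0, 0, 85, 0, 0.112, 0, 0, 85, 0, 0.112, 0, 0, 85, 0, 0.112, 0, 0, 85, 0, 0.112, 0, 0, 85, 0, 0, 0, 0]
}}

```text
time_s: 2.9
position: [0.4483, 0.0313, 0.2316]
tool_rot: [-3.14, -0.0, 0.017]
ft_force: [-0.3, -1.7, -0.7]
gripper_width: 0.993
grasp_force: 0.0
```

```bash
python3 - <<'E'
from h import *
o=get_obs(); im,d=capture("wrist"); cv2.imwrite("pics/w2.png",cv2.resize(im[:,:,::-1],(800,600))); np.savez("w2.npz",im=im,d=d)
print(o["position"],o["tool_rot"],o["dq"].round(3))
for q in ("setting_block","crank_grip","vice_jaw","probe_face"):
    for r in spot_in("wrist",q)[:3]: print(q,round(r["confidence"],2),w("wrist",r["position"],o).round(4))
C=cloud("wrist",d,o); near=(abs(C[...,0]-.5)<.13)&(abs(C[...,1]-.03)<.1)
def f(n,m):
    k,l,s,c=cv2.connectedComponentsWithStats((m&near&(d>0)).astype(np.uint8))
    for i in range(1,k):
        if s[i,4]>40:
            p=C[l==i]; print(n,s[i],cv2.minAreaRect((p[:,:2]*1000).astype(np.float32)),p.mean(0).round(4),np.percentile(p[:,2],[5,50,95]).round(4))
f("granite",(C[...,2]>.036)&(C[...,2]<.044)&(im.max(2)<80))
f("jaws",(C[...,2]>.072)&(C[...,2]<.08))
f("face",(C[...,2]>.107)&(C[...,2]<.117))
f("dark",(C[...,0]<.475)&(C[...,2]>.045)&(C[...,2]<.12))
E
```

```text
[0.44830263 0.03130436 0.23163035] [-3.13980216e+00 -3.64623815e-04  1.71226698e-02] [-0.083  0.012 -0.015 -0.056 -0.014 -0.084]
setting_block 0.58 [0.5247 0.028  0.0421]
crank_grip 0.71 [0.4504 0.0294 0.0632]
vice_jaw 0.66 [0.5312 0.0301 0.0757]
vice_jaw 0.36 [0.5538 0.0378 0.1136]
probe_face 0.8 [0.5565 0.0375 0.1106]
granite [211 130  54  25 760] ((470.2363586425781, 47.10911178588867), (54.80426788330078, 23.66016960144043), 84.16788482666016) [0.4724 0.0501 0.0401] [0.0388 0.0401 0.0413]
jaws [220  10  46  33 572] ((573.8466186523438, 41.30740737915039), (17.36833381652832, 34.30278778076172), 13.708613395690918) [0.5762 0.042  0.0762] [0.0745 0.0759 0.0793]
jaws [ 233   61   43   35 1005] ((533.46044921875, 31.202451705932617), (22.457408905029297, 33.680721282958984), 14.332940101623535) [0.5329 0.0309 0.0757] [0.0745 0.0757 0.077 ]
face [ 227   24   41   44 1270] ((553.8886108398438, 36.76408004760742), (29.009456634521484, 29.56416130065918), 77.735107421875) [0.554  0.0367 0.112 ] [0.1108 0.112  0.1132]
dark [ 234  144   49   66 1134] ((443.95233154296875, 30.027755737304688), (37.15129089355469, 69.50169372558594), 60.72908401489258) [0.4446 0.0276 0.0637] [0.0581 0.0628 0.0708]
```

View pics/w2.png

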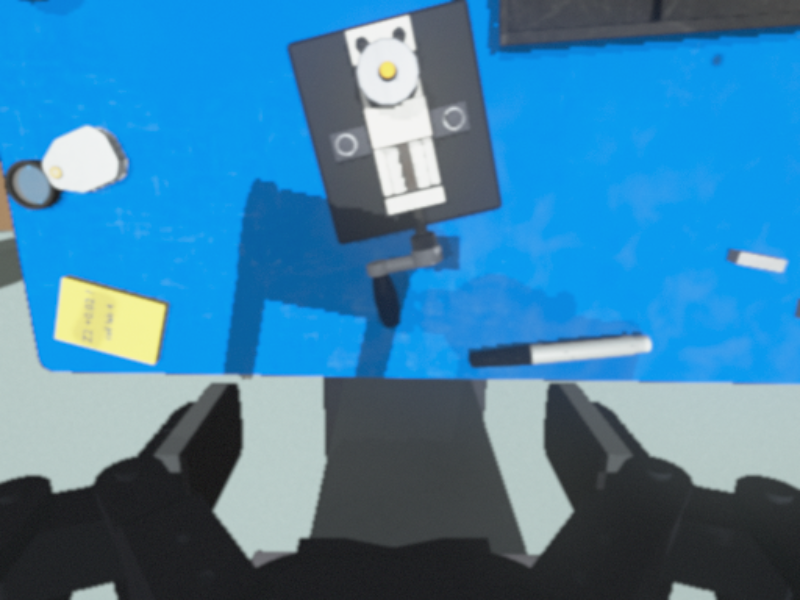

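The vice shows at (400,110) with its axis yawed about 14°. The probe face is at (387,70), the crank arm at (405,262) and the black handle at (387,303), to the left of the screw. I'll measure the handle.

```bash
python3 - <<'E'
from h import *
o=get_obs()
z=np.load("w2.npz"); im,d=z["im"],z["d"]
o=dict(position=np.array([0.44830263,0.03130436,0.23163035]),tool_rot=[-3.1398,-.000365,.01712])
C=cloud("wrist",d,o); v,u=np.mgrid[:384,:512]
a=np.radians(14); F=np.array([.5539,.0367]); ax=np.array([np.cos(a),np.sin(a)]); l=np.array([-ax[1],ax[0]])
m=(C[...,2]>.03)&(C[...,2]<.12)&(v>140)&(v<215)&(u>225)&(u<290)
P=C[m]; s=(P[:,:2]-F)@ax; t=(P[:,:2]-F)@l; dark=im[m].max(1)
for lo in np.arange(-.155,-.06,.005):
    k=(s>=lo)&(s<lo+.005)
    if k.sum()>3: print(lo.round(3),k.sum(),"t",np.percentile(t[k],[5,50,95]).round(4),"z",np.percentile(P[k,2],[5,50,95]).round(4),int(np.median(dark[k])))
E
```

```text
-0.145 19 t [0.0259 0.0302 0.0354] z [0.0584 0.0606 0.0618] 102
-0.14 54 t [0.0251 0.0305 0.036 ] z [0.0584 0.0613 0.0627] 66
-0.135 65 t [0.0241 0.0303 0.0369] z [0.0574 0.0616 0.0634] 65
-0.13 70 t [0.024  0.0304 0.037 ] z [0.0577 0.0623 0.0636] 64
-0.125 75 t [0.024  0.0303 0.0373] z [0.0584 0.0622 0.0638] 64
-0.12 73 t [0.0242 0.03   0.0369] z [0.058  0.0617 0.0638] 65
-0.115 66 t [0.0249 0.0302 0.0362] z [0.0577 0.0609 0.0631] 65
-0.11 83 t [0.0081 0.0273 0.0357] z [0.0579 0.0611 0.0643] 115
-0.105 251 t [-0.007   0.0142  0.0354] z [0.0606 0.0637 0.0715] 131
-0.1 178 t [-0.0077  0.0053  0.0337] z [0.0554 0.0669 0.0715] 124
-0.095 86 t [-0.0077 -0.0009  0.0062] z [0.0636 0.068  0.0698] 80
-0.09 133 t [-0.0105  0.0015  0.0366] z [0.0379 0.0648 0.0695] 80
-0.085 241 t [-0.005   0.0174  0.0406] z [0.0387 0.0401 0.0658] 66
-0.08 147 t [-0.0005  0.0268  0.0403] z [0.039  0.0402 0.0654] 65
-0.075 21 t [0.0312 0.0372 0.0403] z [0.0395 0.0403 0.0411] 64
```

Emit:
{"api": "move_arm", "payload": {
  "moves": [45, -0.035, 0.009, 0, 0.22, 45, -0.035, 0.009, -0.1, 0.22, 45, 0, 0, -0.1, 0, 45, 0, 0, -0.1, 0, 45, 0, 0, 0, 0, 45, 0, 0, 0, 0],
  "grip_force": 60
}}

```text
time_s: 3.75
position: [0.4215, 0.034, 0.1116]
tool_rot: [-3.141, 0.001, 0.242]
ft_force: [0.6, -0.3, 0.6]
gripper_width: 0.534
grasp_force: 0.0
```

```bash
python3 - <<'E'
from h import *
o=get_obs(); im,d=capture("wrist")
print(o["time_s"],o["position"],o["tool_rot"],o["dq"].round(3))
C=cloud("wrist",d,o); R=Ro.from_euler('xyz',o["tool_rot"]).as_matrix()
P=(C-o["position"])@R   # tool coords
m=(d>0)&(C[...,2]>.045)&(C[...,2]<.09)&(abs(P[...,1])<.025)&(abs(P[...,0])<.04)
p=P[m]
for lo in np.arange(-.04,.04,.005):
    k=(p[:,0]>=lo)&(p[:,0]<lo+.005)
    if k.sum()>5: print(lo.round(3),k.sum(),np.percentile(p[k,1],[5,50,95]).round(4),C[m][k,2].max().round(4))
E
```

```text
3.75 [0.42149394 0.03403841 0.11161509] [-3.14109036e+00  1.36336938e-03  2.42110800e-01] [ 0.01  -0.033 -0.044  0.     0.003  0.002]
-0.015 57 [-0.0063 -0.0011  0.0034] 0.0628
-0.01 128 [-0.0069 -0.0011  0.004 ] 0.0636
-0.005 164 [-0.0074 -0.0014  0.0046] 0.0648
-0.0 169 [-0.008  -0.0011  0.0052] 0.0645
0.005 190 [-0.008  -0.0017  0.0051] 0.065
0.01 177 [-0.0074 -0.0011  0.0046] 0.0643
0.015 163 [-0.0067 -0.0017  0.0038] 0.0634
0.02 260 [-0.0065  0.0026  0.0214] 0.0691
0.025 503 [-0.0065  0.0091  0.0236] 0.071
0.03 187 [-0.0053  0.0157  0.0244] 0.0706
0.035 57 [0.022  0.0233 0.0248] 0.0691
```

Emit:
{"api": "move_arm", "payload": {
  "moves": [45, -0.001, 0.003, -0.06, 0, 45, 0, 0, -0.06, 0, 45, 0, 0, -0.06, 0, 45, 0, 0, 0, 0, 5, 0, 0, 0, 0, 5, 0, 0, 0, 0, 5, 0, 0, 0, 0, 5, 0, 0, 0, 0],
  "grip_force": 60
}}

```text
time_s: 4.6
position: [0.4229, 0.0357, 0.0407]
tool_rot: [3.139, -0.004, 0.245]
ft_force: [2.1, -4.0, 1.7]
gripper_width: 0.151
grasp_force: 58.5
```

```bash
python3 - <<'E'
from h import *
o=get_obs()
print(o["time_s"],o["position"],o["tool_rot"],o["gripper_width"]*85.4,o["grasp_force"],o["ft_force"])
E
```

```text
4.6 [0.42287295 0.03572754 0.04068156] [ 3.13931309 -0.00376911  0.24457831] 12.918717621875174 58.4779906924814 [ 2.05019928 -3.97183772  1.69908876]
```

```bash
python3 - <<'E'
import numpy as np
f=np.r_[np.linspace(-.15,2.05,11),np.linspace(2.05,2.65,5)[1:]]
t=.032*np.cos(f); z=.032*np.sin(f)
for a,b,c in zip(f[1:],np.diff(t),np.diff(z)): print(a.round(2),np.round([-.242*b/.4,.970*b/.4,c/.4],4))
E
```

```text
0.07 [-0.0002  0.0007  0.0176]
0.29 [ 0.0008 -0.0031  0.0173]
0.51 [ 0.0017 -0.0066  0.0162]
0.73 [ 0.0025 -0.0099  0.0143]
0.95 [ 0.0032 -0.0127  0.0117]
1.17 [ 0.0037 -0.0149  0.0086]
1.39 [ 0.0041 -0.0163  0.005 ]
1.61 [ 0.0042 -0.017   0.0012]
1.83 [ 0.0042 -0.0168 -0.0026]
2.05 [ 0.004  -0.0159 -0.0063]
2.2 [ 0.0025 -0.0099 -0.0063]
2.35 [ 0.0022 -0.0089 -0.0078]
2.5 [ 0.0019 -0.0076 -0.009 ]
2.65 [ 0.0016 -0.0062 -0.0101]
```

Emit:
{"api": "move_arm", "payload": {
  "moves": [5, 0, 0.0007, 0.0176, 0, 5, 0.0008, -0.0031, 0.0173, 0, 5, 0.0017, -0.0066, 0.0162, 0, 5, 0.0025, -0.0099, 0.0143, 0, 5, 0.0032, -0.0127, 0.0117, 0]
}}

```text
time_s: 5.1
position: [0.4252, 0.0252, 0.0714]
tool_rot: [-3.139, -0.003, 0.244]
ft_force: [4.0, 8.9, 4.6]
gripper_width: 0.148
grasp_force: 59.3
```

```bash
cat > st.py <<'E'
from h import *
o=get_obs()
a=np.radians(14); F=np.array([.5539,.0367]); ax=np.array([np.cos(a),np.sin(a)]); l=np.array([-ax[1],ax[0]])
e=o["position"][:2]-F; z=o["position"][2]+.019-.062
f=o["ft_force"]
print(o["time_s"],o["position"].round(4),"s,t,z",(e@ax).round(4),(e@l).round(4),z.round(4),"phi",np.arctan2(z,e@l).round(3),"r",np.hypot(z,e@l).round(4),"F s,l,z",(f[:2]@ax).round(1),(f[:2]@l).round(1),f[2].round(1),o["gripper_width"]*85.4,o["grasp_force"])
E
python3 st.py
```

```text
5.1 [0.4252 0.0252 0.0714] s,t,z -0.1276 0.02 0.0284 phi 0.956 r 0.0347 F s,l,z 6.0 7.7 4.6 12.668977676503983 59.34900192488385
```

Emit:
{"api": "move_arm", "payload": {
  "moves": [5, 0.0037, -0.0149, 0.0086, 0, 5, 0.0041, -0.0163, 0.005, 0, 5, 0.0042, -0.017, 0.0012, 0, 5, 0.0042, -0.0168, -0.0026, 0, 5, 0.004, -0.0159, -0.0063, 0, 5, 0, 0, 0, 0]
}}

```text
time_s: 5.7
position: [0.4343, -0.0104, 0.0746]
tool_rot: [3.138, -0.003, 0.245]
ft_force: [-0.1, -7.3, 11.2]
gripper_width: 0.151
grasp_force: 60.1
```

```bash
python3 st.py
```

```text
5.7 [ 0.4343 -0.0104  0.0746] s,t,z -0.1275 -0.0168 0.0316 phi 2.06 r 0.0357 F s,l,z -1.9 -7.1 11.2 12.92234446723578 60.06577405758435
```

Emit:
{"api": "move_arm", "payload": {
  "moves": [5, 0.0025, -0.0099, -0.0063, 0, 5, 0.0022, -0.0089, -0.0078, 0, 5, 0, 0, 0, 0]
}}

```text
time_s: 6.0
position: [0.4361, -0.0178, 0.0685]
tool_rot: [3.138, -0.003, 0.244]
ft_force: [0.7, -7.1, 6.3]
gripper_width: 0.151
grasp_force: 59.6
```

```bash
python3 st.py
```

```text
6.0 [ 0.4361 -0.0178  0.0685] s,t,z -0.1275 -0.0244 0.0255 phi 2.334 r 0.0352 F s,l,z -1.0 -7.1 6.3 12.90047640364886 59.59984868124593
```

Emit:
{"api": "move_arm", "payload": {
  "moves": [5, 0.0019, -0.0076, -0.009, 0, 5, 0, 0, 0, 0]
}}

```text
time_s: 6.2
position: [0.4368, -0.0206, 0.0647]
tool_rot: [3.138, -0.003, 0.244]
ft_force: [2.8, -7.1, 3.6]
gripper_width: 0.149
grasp_force: 59.4
```

```bash
python3 st.py
```

```text
6.2 [ 0.4368 -0.0206  0.0647] s,t,z -0.1275 -0.0273 0.0217 phi 2.47 r 0.0349 F s,l,z 1.0 -7.6 3.6 12.735478036246068 59.447619652346475
```

Emit:
{"api": "move_arm", "payload": {
  "moves": [5, 0.0016, -0.0062, -0.0101, 0, 5, 0, 0, 0, 0]
}}

```text
time_s: 6.4
position: [0.4371, -0.0217, 0.0623]
tool_rot: [3.141, -0.003, 0.244]
ft_force: [-4.9, 2.9, 30.0]
gripper_width: 0.146
grasp_force: 62.2
```

```bash
python3 st.py
```

```text
6.4 [ 0.4371 -0.0217  0.0623] s,t,z -0.1274 -0.0285 0.0193 phi 2.545 r 0.0344 F s,l,z -4.1 4.0 30.0 12.484950943135267 62.193254310041084
```

Emit:
{"api": "move_arm", "payload": {
  "moves": [5, 0.0012, -0.0045, -0.0105, 0, 5, 0, 0, 0, 0]
}}

```text
time_s: 6.6
position: [0.4373, -0.0223, 0.0595]
tool_rot: [-3.141, -0.004, 0.244]
ft_force: [-10.4, 9.5, 49.5]
gripper_width: 0.15
grasp_force: 67.1
```

```bash
python3 st.py
```

```text
6.6 [ 0.4373 -0.0223  0.0595] s,t,z -0.1274 -0.029 0.0165 phi 2.625 r 0.0334 F s,l,z -7.8 11.7 49.5 12.851790514031645 67.07703922031214
```

The crank came up solid (50 N reaction). Release, lift and check.

Emit:
{"api": "move_arm", "payload": {
  "moves": [45, 0, 0, 0.008, 0, 45, 0, 0, 0, 0, 45, 0, 0, 0, 0, 45, 0, 0, 0.08, 0, 45, 0, 0, 0.12, 0, 45, 0, 0, 0.12, 0, 45, 0, 0, 0.1, 0, 45, 0, 0, 0, 0, 45, 0, 0, 0, 0]
}}

```text
time_s: 7.5
position: [0.4361, -0.0235, 0.2263]
tool_rot: [3.141, -0.001, 0.244]
ft_force: [-0.9, -0.2, 0.1]
gripper_width: 0.526
grasp_force: 0.0
```

```bash
python3 - <<'E'
from h import *
exec(open("st.py").read().split("\n",1)[1])
im,d=capture("wrist"); cv2.imwrite("pics/w3.png",cv2.resize(im[:,:,::-1],(800,600)))
C=cloud("wrist",d,o); near=(abs(C[...,0]-.5)<.13)&(abs(C[...,1]-.03)<.1)
def f(n,m):
    k,L,s,c=cv2.connectedComponentsWithStats((m&near&(d>0)).astype(np.uint8))
    for i in range(1,k):
        if s[i,4]>40:
            p=C[L==i]; print(n,s[i],cv2.minAreaRect((p[:,:2]*1000).astype(np.float32)),p.mean(0).round(4),np.percentile(p[:,2],[5,50,95]).round(4))
f("jaws",(C[...,2]>.072)&(C[...,2]<.08))
f("face",(C[...,2]>.107)&(C[...,2]<.117))
f("tip",(C[...,2]>.1175)&(C[...,2]<.127))
E
```

```text
7.5 [ 0.4361 -0.0235  0.2263] s,t,z -0.1289 -0.0299 0.1833 phi 1.732 r 0.1857 F s,l,z -0.9 0.1 0.1 44.95983552439083 0.0
jaws [229   0   8   6  41] ((570.02197265625, 25.229141235351562), (4.460386753082275, 5.433137893676758), 26.04465675354004) [0.5701 0.0254 0.0754] [0.0728 0.0756 0.0766]
jaws [ 195   31   42   30 1195] ((535.486328125, 31.8557186126709), (21.918222427368164, 33.67345428466797), 13.737286567687988) [0.5356 0.0315 0.0758] [0.0745 0.0757 0.0772]
jaws [225 143  13  10  89] ((457.2906799316406, 0.9493618011474609), (8.334506034851074, 10.893081665039062), 9.247794151306152) [0.4574 0.0009 0.076 ] [0.0726 0.0762 0.0796]
face [188   0  43  32 990] ((550.3763427734375, 35.914222717285156), (19.266286849975586, 29.317110061645508), 14.680827140808105) [0.5509 0.0357 0.112 ] [0.1107 0.112  0.1133]
tip [202   0  12  11 103] ((554.9489135742188, 36.96489715576172), (6.441478729248047, 7.11566162109375), 32.292503356933594) [0.5548 0.0368 0.12  ] [0.1184 0.12   0.1212]
```

View pics/w3.png

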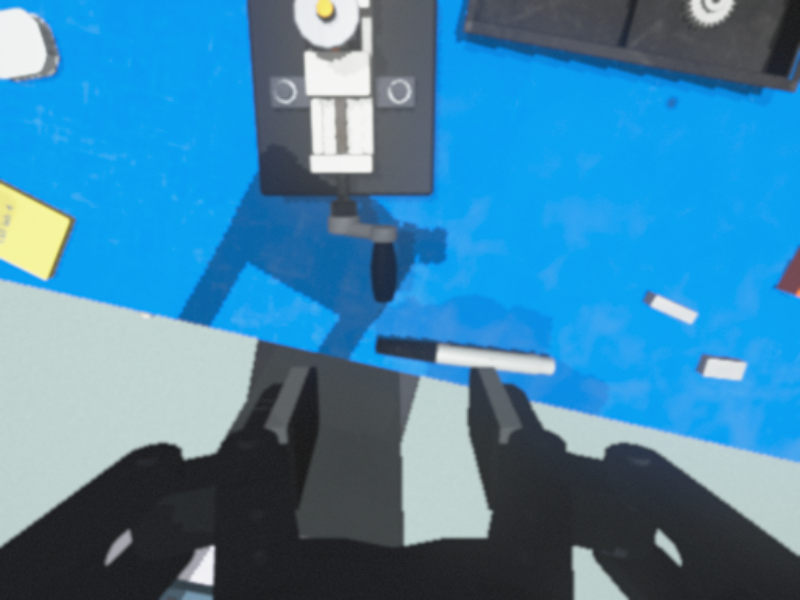

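The jaw now touches the probe, with the tip at (325,8) free, and the crank is over on the right at (383,270). On to the master.

Emit:
{"api": "move_arm", "payload": {
  "moves": [40, 0.0125, -0.111, 0, 0.256, 40, 0.0125, -0.111, -0.02, 0.256, 40, 0.0125, -0.111, -0.02, 0.256, 40, 0.0125, -0.111, -0.02, 0.256, 40, 0.0125, -0.111, -0.02, 0.256, 40, 0.0125, -0.111, -0.02, 0.256, 40, 0.0125, -0.111, -0.02, 0.256, 40, 0.0125, -0.111, -0.02, 0.256, 40, 0, 0, 0, 0, 40, 0, 0, 0, 0]
}}

```text
time_s: 8.55
position: [0.4745, -0.3767, 0.1667]
tool_rot: [-3.136, -0.004, 1.309]
ft_force: [0.3, 0.3, -0.3]
gripper_width: 0.467
grasp_force: 0.0
```

```bash
cat > bl.py <<'E'
from h import *
o=get_obs(); im,d=capture("wrist"); cv2.imwrite("pics/w4.png",im[:,:,::-1])
print(o["time_s"],o["position"],o["tool_rot"],np.degrees(o["tool_rot"][2]),o["dq"].round(3))
C=cloud("wrist",d,o); 
m=(C[...,2]>0.012)&(C[...,2]<0.024)&(d>0)&(np.hypot(C[...,0]-.476,C[...,1]+.379)<.03)
n,l,s,c=cv2.connectedComponentsWithStats(m.astype(np.uint8))
for i in range(1,n):
    if s[i,4]>100:
        p=C[l==i]; t=p[p[:,2]>.0175]; print(s[i],cv2.minAreaRect((t[:,:2]*1000).astype(np.float32)),t.mean(0),np.percentile(p[:,2],[10,50,90]),im[l==i].mean(0))
E
python3 bl.py
```

```text
8.55 [ 0.47449127 -0.37671181  0.16671514] [-3.13624298 -0.00388107  1.30882494] 74.99014530104358 [ 0.034 -0.043  0.018  0.005  0.009  0.01 ]
[250 159  10  39 389] ((476.3790283203125, -378.7121887207031), (34.95375061035156, 8.299489974975586), 74.94071197509766) [ 0.47641572 -0.37829926  0.02010226] [0.01909364 0.02009705 0.02102102] [148.15424165 154.84832905 162.08226221]
```

Emit:
{"api": "move_arm", "payload": {
  "moves": [40, 0.005, -0.0045, -0.104, 0, 40, 0, 0, -0.104, 0, 40, 0, 0, -0.104, 0, 40, 0, 0, 0, 0, 40, 0, 0, 0, 0]
}}

```text
time_s: 9.1
position: [0.4779, -0.3773, 0.0456]
tool_rot: [-3.14, -0.001, 1.313]
ft_force: [0.2, -0.1, 0.7]
gripper_width: 0.466
grasp_force: 0.0
```

```bash
python3 bl.py; python3 st.py
```

```text
9.1 [ 0.47791526 -0.37734535  0.04558535] [-3.13989371e+00 -1.26881603e-03  1.31266948e+00] 75.21042126558078 [-0.005 -0.041 -0.054  0.    -0.001 -0.002]
[ 241  198   17   64 1032] ((476.36224365234375, -378.6399841308594), (35.566349029541016, 8.865957260131836), 75.48246765136719) [ 0.47670792 -0.37787683  0.01998921] [0.01900311 0.01996861 0.02078742] [133.53003876 138.50775194 142.94476744]
9.15 [ 0.4789 -0.3787  0.0472] s,t,z -0.1733 -0.3849 0.0042 phi 3.131 r 0.3849 F s,l,z 0.1 -0.2 0.4 40.11304205069359 0.0
```

Emit:
{"api": "move_arm", "payload": {
  "moves": [40, -0.003, -0.001, -0.06, 0, 40, 0, 0, -0.02, 0, 40, 0, 0, 0, 0, 40, 0, 0, 0, 0]
}}

```text
time_s: 9.55
position: [0.4775, -0.3799, 0.015]
tool_rot: [3.14, 0.001, 1.312]
ft_force: [-0.3, -0.5, 0.5]
gripper_width: 0.47
grasp_force: 0.0
```

```bash
python3 - <<'E'
from h import *
for i in range(4):
    o=get_obs(); print(o["position"].round(4),o["ft_force"].round(1),np.degrees(o["tool_rot"][2])); capture("wrist")
E
```

```text
[ 0.4775 -0.3799  0.015 ] [-0.3 -0.5  0.5] 75.17089958050721
[ 0.4776 -0.38    0.0151] [-0.   0.4 -0.1] 75.17181074785482
[ 0.4775 -0.38    0.015 ] [-0.6 -0.1  0.6] 75.16895016112844
[ 0.4774 -0.3799  0.0147] [ 0.6 -0.5 -0.6] 75.16853541126953
```

Emit:
{"api": "move_arm", "payload": {
  "moves": [40, -0.0025, 0.003, -0.011, 0, 40, 0, 0, 0, 0, 0, 0, 0, 0, 0, 0, 0, 0, 0, 0, 0, 0, 0, 0, 0, 0, 0, 0, 0, 0, 0, 0, 0, 0, 0],
  "grip_force": 60
}}

```text
time_s: 10.45
position: [0.4759, -0.3782, 0.0092]
tool_rot: [3.141, 0.0, 1.312]
ft_force: [-0.1, 0.3, 0.6]
gripper_width: 0.086
grasp_force: 60.1
```

```bash
python3 bl.py; python3 st.py
```

```text
10.45 [ 0.47593656 -0.37821275  0.00920464] [3.14129060e+00 2.44283317e-04 1.31202479e+00] 75.17348282291279 [-0.001 -0.     0.001  0.    -0.001 -0.002]
[ 212  219   80   78 1790] ((474.51434326171875, -376.2383728027344), (32.52876663208008, 31.04112434387207), 38.709346771240234) [ 0.47690703 -0.37524285  0.02022767] [0.01678306 0.01997144 0.02131921] [118.98379888 123.18435754 125.50726257]
10.5 [ 0.4759 -0.3782  0.0092] s,t,z -0.176 -0.3837 -0.0338 phi -3.054 r 0.3852 F s,l,z -0.1 -0.4 2.0 7.064039021280098 60.1282274723053
```

Emit:
{"api": "move_arm", "payload": {
  "moves": [0, 0, 0, 0.04, 0, 0, 0, 0, 0.12, 0, 0, 0, 0, 0.12, 0, 0, 0, 0, 0.12, 0, 0, 0, 0, 0.08, 0, 0, 0, 0, 0, 0]
}}

```text
time_s: 11.1
position: [0.4779, -0.3803, 0.2072]
tool_rot: [3.133, 0.006, 1.312]
ft_force: [0.1, -0.1, -0.1]
gripper_width: 0.082
grasp_force: 59.9
```

```bash
python3 st.py; python3 - <<'E'
from h import *
C=cloud("top",np.load("top0.npz")["d"]); c=C.reshape(-1,3)
k=(c[:,2]>.13)&(c[:,0]>.42)&(c[:,0]<.8)&(c[:,1]>-.15)&(c[:,1]<.25)
p=c[k]; print(k.sum(), p[p[:,0].argsort()][::max(1,k.sum()//12)].round(3))
E
```

```text
11.1 [ 0.4779 -0.3803  0.2072] s,t,z -0.1746 -0.3862 0.1642 phi 2.74 r 0.4196 F s,l,z 0.0 -0.2 -0.1 7.010266262302715 59.87684905529022
398 [[0.679 0.237 0.131]
 [0.69  0.249 0.139]
 [0.697 0.24  0.146]
 [0.703 0.235 0.151]
 [0.709 0.239 0.158]
 [0.715 0.247 0.164]
 [0.72  0.232 0.15 ]
 [0.726 0.242 0.173]
 [0.731 0.235 0.157]
 [0.738 0.248 0.183]
 [0.743 0.247 0.187]
 [0.748 0.235 0.186]
 [0.76  0.244 0.182]]
```

Emit:
{"api": "move_arm", "payload": {
  "moves": [0, 0.022, 0.1154, 0, 0, 0, 0.022, 0.1154, 0, 0, 0, 0.022, 0.1154, 0, 0, 0, 0.022, 0.1154, 0, 0, 0, 0.022, 0.1154, 0, 0, 0, 0.022, 0.1154, 0, 0, 0, 0.022, 0.1154, 0, 0, 0, 0.022, 0.1154, 0, 0, 0, 0.022, 0.1154, 0, 0, 0, 0, 0, 0, 0]
}}

```text
time_s: 12.1
position: [0.5545, 0.0432, 0.1997]
tool_rot: [-3.139, -0.002, 1.318]
ft_force: [0.8, -1.0, -2.1]
gripper_width: 0.088
grasp_force: 59.9
```

Emit:
{"api": "move_arm", "payload": {
  "moves": [0, 0, 0, 0, 0, 0, 0, 0, 0, 0, 0, 0, 0, 0, 0]
}}

```text
time_s: 12.4
position: [0.5547, 0.036, 0.2006]
tool_rot: [-3.141, 0.0, 1.31]
ft_force: [-0.0, -1.1, -1.2]
gripper_width: 0.078
grasp_force: 59.9
```

```bash
python3 st.py; python3 - <<'E'
from h import *
o=get_obs(); im,d=capture("wrist"); cv2.imwrite("pics/w5.png",cv2.resize(im[:,:,::-1],(800,600)))
C=cloud("wrist",d,o); R=Ro.from_euler('xyz',o["tool_rot"])
print(o["tool_rot"])
near=(np.hypot(C[...,0]-.555,C[...,1]-.037)<.03)&(d>0)
f=near&(C[...,2]>.107)&(C[...,2]<.117); print("face",f.sum(),cv2.minEnclosingCircle((C[f][:,:2]*1000).astype(np.float32)),np.median(C[f][:,2]))
P=R.inv().apply((C-o["position"]).reshape(-1,3)).reshape(C.shape)
b=(d>0)&(abs(P[...,1])<.006)&(abs(P[...,0])<.03)&(P[...,2]>-.015)&(P[...,2]<.013)
p=P[b]; print("block",b.sum(),np.percentile(p,[2,50,98],axis=0).round(4))
E
```

```text
12.4 [0.5547 0.036  0.2006] s,t,z 0.0006 -0.0009 0.1576 phi 1.576 r 0.1576 F s,l,z -0.3 -1.1 -1.2 6.638855325344466 59.87310469150543
[-3.14078421e+00  4.26760170e-04  1.31007576e+00]
face 1138 ((555.6995849609375, 37.21805191040039), 15.128873825073242) 0.11203499089137607
block 1550 [[-0.0166 -0.0048 -0.0128]
 [ 0.0071 -0.     -0.0107]
 [ 0.0172  0.0047  0.0059]]
```

View pics/w5.png

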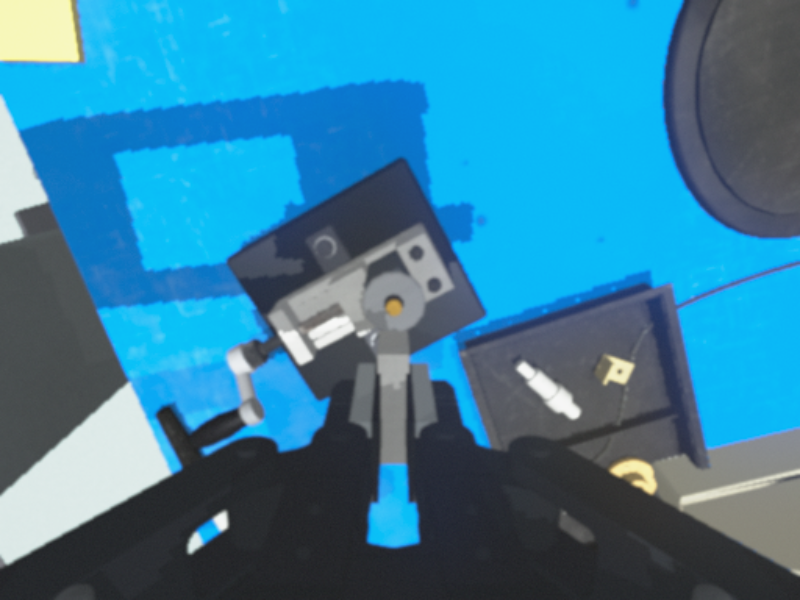

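The block (395,400) is held straight between the pads, with the face and tip clear at (393,303). Descend to just above the tip.

Emit:
{"api": "move_arm", "payload": {
  "moves": [0, 0.0025, 0.003, -0.055, 0, 0, 0, 0, -0.055, 0, 0, 0, 0, -0.045, 0, 0, 0, 0, 0, 0, 0, 0, 0, 0, 0, 0, 0, 0, 0, 0]
}}

```text
time_s: 13.05
position: [0.5569, 0.0379, 0.1403]
tool_rot: [3.14, -0.0, 1.311]
ft_force: [0.2, -0.1, -0.8]
gripper_width: 0.088
grasp_force: 59.9
```

```bash
python3 st.py
```

```text
13.05 [0.5569 0.0379 0.1403] s,t,z 0.0032 0.0005 0.0973 phi 1.566 r 0.0973 F s,l,z 0.2 -0.1 -0.8 7.4774964412435985 59.87080514431
```

Emit:
{"api": "move_arm", "payload": {
  "moves": [0, -0.0025, -0.001, -0.015, 0, 0, 0, 0, -0.01, 0, 0, 0, 0, -0.005, 0, 0, 0, 0, 0, 0, 0, 0, 0, 0, 0]
}}

```text
time_s: 13.55
position: [0.5551, 0.0381, 0.1273]
tool_rot: [3.141, 0.0, 1.312]
ft_force: [0.1, -1.0, 2.1]
gripper_width: 0.079
grasp_force: 60.1
```

Emit:
{"api": "move_arm", "payload": {
  "moves": [0, 0, 0, -0.004, 0, 0, 0, 0, -0.004, 0, 0, 0, 0, -0.003, 0, 0, 0, 0, 0, 0, 0, 0, 0, 0, 0]
}}

```text
time_s: 14.05
position: [0.5551, 0.0381, 0.1228]
tool_rot: [3.141, 0.0, 1.312]
ft_force: [-0.6, -1.8, 3.5]
gripper_width: 0.08
grasp_force: 60.4
```

```bash
python3 st.py
```

```text
14.05 [0.5551 0.0381 0.1228] s,t,z 0.0015 0.0011 0.0798 phi 1.557 r 0.0798 F s,l,z -1.0 -1.6 3.5 6.86973696063479 60.390586853027344
```

Emit:
{"api": "move_arm", "payload": {
  "moves": [0, 0, 0, -0.002, 0, 0, 0, 0, -0.001, 0, 0, 0, 0, 0, 0, 0, 0, 0, 0, 0]
}}

```text
time_s: 14.45
position: [0.5551, 0.0382, 0.1216]
tool_rot: [3.141, -0.0, 1.312]
ft_force: [-0.7, -0.6, 5.6]
gripper_width: 0.087
grasp_force: 60.5
```

Emit:
{"api": "move_arm", "payload": {
  "moves": [0, 0, 0, -0.001, 0, 0, 0, 0, 0, 0, 0, 0, 0, 0, 0]
}}

```text
time_s: 14.75
position: [0.5551, 0.0382, 0.1212]
tool_rot: [3.141, -0.0, 1.312]
ft_force: [-0.1, -0.3, 5.2]
gripper_width: 0.082
grasp_force: 60.7
```

Emit:
{"api": "move_arm", "payload": {
  "moves": [0, 0, 0, -0.001, 0, 0, 0, 0, 0, 0, 0, 0, 0, 0, 0]
}}

```text
time_s: 15.05
position: [0.5552, 0.0381, 0.1212]
tool_rot: [3.141, -0.0, 1.312]
ft_force: [-0.7, -0.2, 7.8]
gripper_width: 0.085
grasp_force: 61.0
```

Emit:
{"api": "move_arm", "payload": {
  "moves": [0, 0, 0, -0.001, 0, 0, 0, 0, 0, 0, 0, 0, 0, 0, 0]
}}

```text
time_s: 15.35
position: [0.5552, 0.0382, 0.1211]
tool_rot: [3.141, -0.0, 1.312]
ft_force: [-1.5, -0.2, 9.4]
gripper_width: 0.082
grasp_force: 61.3
```

Emit:
{"api": "move_arm", "payload": {
  "moves": [0, 0, 0, -0.001, 0, 0, 0, 0, 0, 0, 0, 0, 0, 0, 0]
}}

```text
time_s: 15.65
position: [0.5552, 0.0381, 0.1211]
tool_rot: [3.141, -0.0, 1.312]
ft_force: [-4.2, -0.6, 12.6]
gripper_width: 0.082
grasp_force: 61.6
```

Emit:
{"api": "move_arm", "payload": {
  "moves": [0, 0, 0, -0.001, 0, 0, 0, 0, -0.001, 0, 0, 0, 0, 0, 0, 0, 0, 0, 0, 0, 0, 0, 0, 0, 0]
}}

```text
time_s: 16.15
position: [0.5553, 0.0381, 0.1211]
tool_rot: [3.14, 0.0, 1.312]
ft_force: [-5.6, 0.1, 17.9]
gripper_width: 0.083
grasp_force: 62.3
```

```bash
python3 - <<'E'
from h import *
for i in range(4):
    o=get_obs(); print(o["position"].round(4),o["ft_force"].round(1),o["tool_rot"].round(3)); im,d=capture("wrist")
R=Ro.from_euler('xyz',o["tool_rot"]); C=cloud("wrist",d,o)
P=R.inv().apply((C-o["position"]).reshape(-1,3)).reshape(C.shape)
b=(d>0)&(abs(P[...,1])<.004)&(abs(P[...,0])<.025)&(P[...,2]>-.015)&(P[...,2]<-.006)
p=C[b]; A=np.c_[p[:,:2]-p[:,:2].mean(0),np.ones(len(p))]; print(b.sum(),np.percentile(P[b],[2,50,98],axis=0).round(4),np.linalg.lstsq(A,p[:,2],rcond=None)[0])
cv2.imwrite("pics/w6.png",cv2.resize(im[120:330,130:380,::-1],(750,600)))
E
```

```text
[0.5553 0.0381 0.1211] [-5.6  0.1 17.9] [3.14  0.    1.312]
[0.5553 0.0381 0.1211] [-4.6 -0.6 17.4] [ 3.14  -0.     1.312]
[0.5553 0.0381 0.1211] [-4.6 -0.8 17.1] [3.14  0.    1.312]
[0.5553 0.0381 0.1211] [-5.4 -0.8 17.7] [ 3.14  -0.     1.312]
1255 [[-0.0172 -0.0035 -0.0122]
 [ 0.0021 -0.     -0.0109]
 [ 0.0171  0.0037 -0.0076]] [ 0.01063526 -0.02602874  0.13185718]
```

View pics/w6.png

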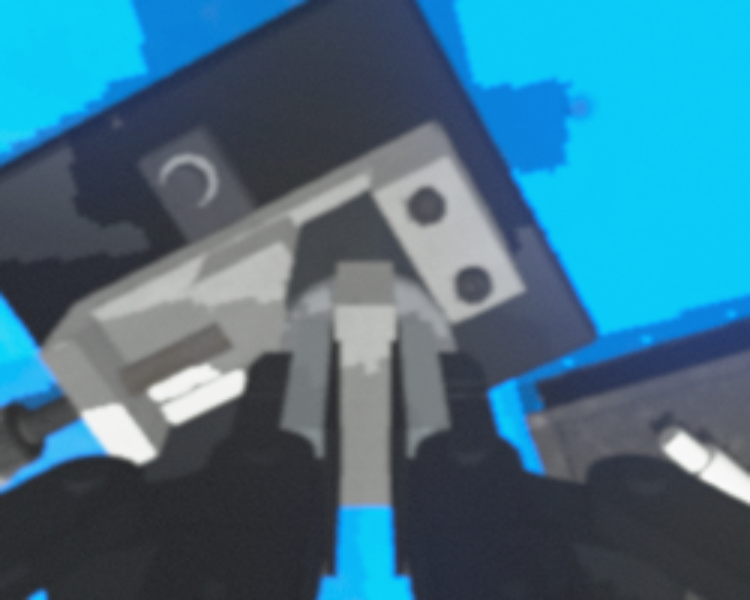

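The block (363,380) sits flat and central on the round face, tip hidden, fingertips above the face, at a steady 17–18 N. Handing in.

```bash
python3 -c "
from station import *
print(sign_off())"
```

```text
the job is handed in; nothing more can be done
None
```

The job is handed in: the crank is turned until solid so the vice clamps the probe, and the largest gauge block is gripped and pressed flat on the measuring face at a steady 17–18 N, though `sign_off` gave no verdict back.

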